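# Load the heel press dial and start it

## Task

Load all the wooden heels from the bench into the dial of the heel press: stand each one, wide end down and fully home, in the nest at the loading place over the steel tongue, and after every heel, the last too, give the dial one click clockwise seen from above (it has a hub knob for that), so that the heels follow without a gap and an empty nest is left at the loading place. Handle heels in the dial only at the loading place. Then start the press by pressing the small, the middle and the large key fully, one at a time in that order, and leave the hammer, the tin and the shoe alone.

Things in the scene. Friction and masses are not known exactly. Their poses are not given: they have to be found in the camera images.
- heel1: turned wooden heel (three or four present, all alike), upright on the bench on its wide end; 46 mm tall, about 60 g; wide end 44 mm in diameter and 18 mm high, lower edge bevelled 2.5 mm; above 24 mm a straight neck of 30 mm diameter, the place to grip; 5 mm dark rubber lift on top. Origin: centre of the underside, z up along the heel
- heel2: turned wooden heel (three or four present, all alike), upright on the bench on its wide end; 46 mm tall, about 60 g; wide end 44 mm in diameter and 18 mm high, lower edge bevelled 2.5 mm; above 24 mm a straight neck of 30 mm diameter, the place to grip; 5 mm dark rubber lift on top. Origin: centre of the underside, z up along the heel
- heel3: turned wooden heel (three or four present, all alike), upright on the bench on its wide end; 46 mm tall, about 60 g; wide end 44 mm in diameter and 18 mm high, lower edge bevelled 2.5 mm; above 24 mm a straight neck of 30 mm diameter, the place to grip; 5 mm dark rubber lift on top. Origin: centre of the underside, z up along the heel
- heel4: turned wooden heel (three or four present, all alike), upright on the bench on its wide end; 46 mm tall, about 60 g; wide end 44 mm in diameter and 18 mm high, lower edge bevelled 2.5 mm; above 24 mm a straight neck of 30 mm diameter, the place to grip; 5 mm dark rubber lift on top. Origin: centre of the underside, z up along the heel
- dial (a joint): turn of the dial, rad, growing clockwise seen from above, 0 at the start. Aluminium disc 272 mm in diameter, face 64 mm above the bench, with six nests at 60 degrees on a 105 mm radius. A sprung roller rests it at every multiple of pi/3, where a nest stands at the loading place; let go between clicks, it swings to the nearer one; about 0.2 N m takes it over
- knob (a point): centre of the black hexagonal hub knob on the dial's axis, 104 mm above the bench: 40 mm across flats, 28 mm high (90 to 118 mm above the bench). Turns with the dial; the flats face along its x axis and at every 60 degrees from it. Heels standing in the nests reach up to 110 mm
- load (a point): the loading place at the front of the dial, fixed to the press: centre of the floor of the nest that stands there, 64 mm above the bench; a steel tongue sticks out from under the dial there. A nest is a steel ring: 47 mm bore, 58 mm outside, 18 mm high above its floor. z up; the dial's axis lies 105 mm along this point's x axis
- pos1 (a point): fixed to the press: where the centre of a nest's floor stands one click clockwise on from the loading place
- pos2 (a point): fixed to the press: where the centre of a nest's floor stands two clicks clockwise on from the loading place. The ram hangs here, its end 132 mm above the bench; above and beyond it are the head and column of the press, 70 mm wide, 94 to 230 mm from the dial's axis, 0.31 m high
- pos3 (a point): fixed to the press: where the centre of a nest's floor stands three clicks clockwise on from the loading place
- pos4 (a point): fixed to the press: where the centre of a nest's floor stands four clicks clockwise on from the loading place
- key_small (a joint): travel of the smallest of the three round grey spring keys in a row on top of the console, 0 up to 0.006 m fully down; 4 N takes it fully down; it springs back
- key_middle (a joint): travel of the middle-sized of the three round grey spring keys in a row on top of the console, 0 up to 0.006 m fully down; 5 N takes it fully down; it springs back
- key_large (a joint): travel of the largest of the three round grey spring keys in a row on top of the console, 0 up to 0.006 m fully down; 6 N takes it fully down; it springs back
- key_small_top (a point): centre of the top face of the smallest key, 16 mm in diameter, about 64 mm above the bench; collar round it 6 mm lower; the keys of the row are 56 and 70 mm apart. z points up
- key_middle_top (a point): centre of the top face of the middle-sized key, 26 mm in diameter, about 64 mm above the bench; collar round it 6 mm lower; the keys of the row are 56 and 70 mm apart. z points up
- key_large_top (a point): centre of the top face of the largest key, 44 mm in diameter, about 64 mm above the bench; collar round it 6 mm lower; the keys of the row are 56 and 70 mm apart. z points up
- hammer: bystander: hammer with wooden handle, 240 mm long, lying on the bench beyond the heels
- cement_tin: bystander: closed tin, 84 mm in diameter, 110 mm tall, behind the console
- lasted_shoe: bystander: cream shoe on its last, 240 mm long and 110 mm tall, to the right of the heels
Not all that is in view belongs to the job. Leave any blue look-alike of the heel3 alone.

How it is judged:
By the outcome, as a careful person would: the job done as asked, in the order asked, and still so for the second after the job is handed in, with the robot touching nothing.
Of heel1, heel2, heel3, heel4 only 3 to 4 are there at a start; the rules pass over those that are not, and their reading is None.
At some moment in a run one of heel1, heel2, heel3, heel4 may be knocked a few centimetres aside while the robot is not near it.
It also fails if it takes over 210 s, if anything falls off the work surface, if the arm or the gripper's body presses on something with over 40 N, if the wrist force passes 120 N, or if a joint passes its speed limit or range.

## Robot

A 6-joint arm with a two-finger parallel gripper is mounted at the origin on the work surface. World frame = base frame: x ahead of the robot, y to its left, z up, the work surface at z = 0. Lengths are in mm, angles in rad, forces in N, time in s.
With the tool pointing down it reaches from about 300 to 775 mm from the base axis. Payload 14.6 kg.
Tool frame: the origin (TCP) lies at the very end of the fingers, on their centre line; the grasp point (between the pads) lies 19 mm behind it; z points along the fingers, y is the line along which they close (so a half turn about z gives the same grasp; the last joint's range is limited). The gripper opens to 94 mm and grips with 3 to 60 N. Pads are 16 mm wide; open, the fingers measure 119 mm over their backs; the gripper's body (75 mm by 177 mm) begins 78 mm behind the grasp point.
Start: joints at [1.066, 0.3, 1.521, -0, 1.321, -0.067], TCP at [233.167, 498.119, 205.446] pointing down, gripper open.
Joint ranges: [-3.03, 3.03], [-0.79, 2.21], [0.23, 2.52], [-1.04, 4.18], [0, 3.07], [-2.55, 2.55]. Speed limits (rad/s): [2.22, 2.22, 2.57, 3.14, 3.14, 3.14].

## Interface

Orientations are given as [roll, pitch, yaw] about the fixed x, y, z axes, in that order (R = Rz(yaw) Ry(pitch) Rx(roll)).
In Python, from cell import manip, camera, get_calibration gives the robot as it stands. The module is installed in compiled form; this text tells all that it offers.
- The arm moves only by the tool jog_arm, never from a script. Its argument "plan" is one flat list of numbers, 6 for each row, row after row: the shift along the world's x, y, z in m, then the turn, a rotation vector about the world's x, y, z in degrees. A call has 1 to 20 rows; each row is the pose to reach, as a shift and turn from the pose commanded when the call began; what a row does not reach only later rows make up. A row lasts 1/10 s, in which the tool goes at most 50 mm and 8.59 degrees, less where a joint would pass 70% of its speed; a pose out of reach is approached as far as the arm can. A call with a gripper value outside its range is refused whole. "claw" is the finger opening in m, from 0 to 0.094, set as the call begins (left out, the last holds). The fingers move at their own pace and stop on an object; "force" is the grip in N (left out, the last holds). Time passes only in rows, so rows that repeat a pose let the fingers close. It gives the time, the measured TCP pose, the force, the opening and the grip force at its end, in the units of the state.
- manip.read_state(): the state, without advancing time (a new reading comes with each control period).
- camera(name): name is "scene" or "top" or "wrist"; returns (picture, depth): 480x640x3 uint8, red, green, blue; 480x640 float32, mm along the optical axis (not along the pixel's ray), 0 where there is no reading.
- get_calibration(name): a dict with "fx", "fy", "cx", "cy" (pixels), "origin" and "attitude" of the camera in the world. Camera axes: x right, y down, z forward; pixel columns grow to the right and rows downward; lengths in mm; the calibration is good to about 2 mm. A picture is of the moment at which its call begins: read the wrist's pose just before it. get_calibration takes no time and is no camera call; for the wrist camera it gives the pose at the moment of the call.
- manip.sign_off(): hands the job in; it is judged then, once.
The state is a dict: "clock": time; "joints": joint angles; "qd": joint speeds; "effort": joint torques, N m; "eef_pos": TCP position; "eef_rot": TCP orientation; "wrist_force": force on the tool from outside, world axes, zero at the start; "moment": the same for the moment, N m; "finger_gap": finger opening in mm; "finger_force": force on a finger pad.
Only numpy, scipy, OpenCV 4.12 (cv2) and the standard library are available. Lean on these libraries where they do the work, as an engineer would, in place of code of your own. Each camera call takes 0.05 s, during which the arm holds its last target. There are 200 camera calls.

## Working session

There is one attempt and no reset: what is moved stays moved. The work goes in short steps, Python scripts to look and compute and a tool call to move; the robot and the scene stay as the last step left them, time stands still between calls to the robot, and variables do not carry over. Pictures are saved under pics/ and viewed, at most 14 in all, crops included, and the job is handed in when it is done.

Besides the shell and the picture viewer there is one more tool, called after "Call:" by a JSON object that holds its "api" and its "payload", one argument or row to a line. jog_arm: Moves the arm, as the interface text tells. Its arguments: {"type":"object","properties":{"plan":{"type":"array"},"claw":{"type":"number"},"force":{"type":"number"}},"required":["plan"]}

```bash
mkdir -p pics; cat > h.py <<'E'
import numpy as np, cv2
from cell import manip, camera, get_calibration
def snap(n,fn):
    c=get_calibration(n); p,d=camera(n); cv2.imwrite('pics/'+fn+'.png',p[:,:,::-1]); np.savez('pics/'+fn+'.npz',p=p,d=d); return c,p,d
def R(c):
    a=np.array(c['attitude'],float)
    if a.shape==(3,3): return a
    from scipy.spatial.transform import Rotation as Ro
    return Ro.from_euler('xyz',a).as_matrix()
def ray(c,u,v,z):
    d=R(c)@np.array([(u-c['cx'])/c['fx'],(v-c['cy'])/c['fy'],1]); o=np.array(c['origin'],float)
    return o+d*(z-o[2])/d[2]
def cloud(c,d):
    v,u=np.mgrid[:480,:640]
    P=np.stack([(u-c['cx'])/c['fx']*d,(v-c['cy'])/c['fy']*d,d],-1)@R(c).T+np.array(c['origin'],float)
    P[d==0]=np.nan
    return P
E
python3 - <<'E'
from h import *
print(manip.read_state())
for n in('top','scene'):
    c,p,d=snap(n,n+'0'); print(c)
E
```

```text
{'clock': 0.0, 'joints': array([ 1.06639226e+00,  3.00459531e-01,  1.52156798e+00, -1.06884638e-05,
        1.32070958e+00, -6.65727538e-02]), 'qd': array([ 0.00032261,  0.00229245,  0.00139625, -0.00070204, -0.00056849,
       -0.00106403]), 'effort': array([ 6.97115302e-04, -5.31828153e+01, -3.52729511e+01,  7.08051352e-02,
        2.45550263e-02, -1.39454842e-04]), 'eef_pos': array([233.05256284, 497.89586855, 204.89822042]), 'eef_rot': array([-3.14045006e+00, -6.58024072e-05,  2.70376395e+00]), 'wrist_force': array([-1.32581601, -0.49869937,  0.04122147]), 'moment': array([ 0.06056824,  0.00253132, -0.01327496]), 'finger_force': 0.0, 'finger_gap': 94.04401150646385}
{'fx': 611.6386826040542, 'fy': 611.6386826040542, 'cx': 323.4245589855142, 'cy': 237.7575488448129, 'origin': array([ 267.02757606,  -55.75896945, 1366.70257404]), 'attitude': array([-2.93419903e+00,  1.68381952e-03, -1.60197121e+00])}
{'fx': 449.4696696559576, 'fy': 449.4696696559576, 'cx': 314.9532676190072, 'cy': 233.52002851674266, 'origin': array([1203.07060862,  -22.57860164,  932.22906229]), 'attitude': array([-2.48406238,  0.00819322,  1.5617603 ])}
```

View pics/top0.png

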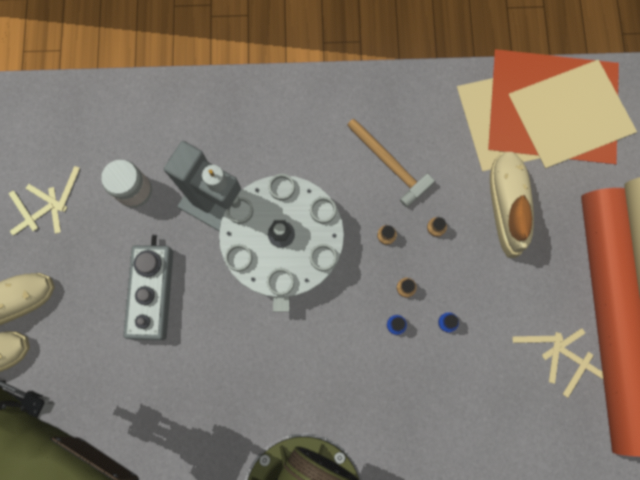

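View pics/scene0.png

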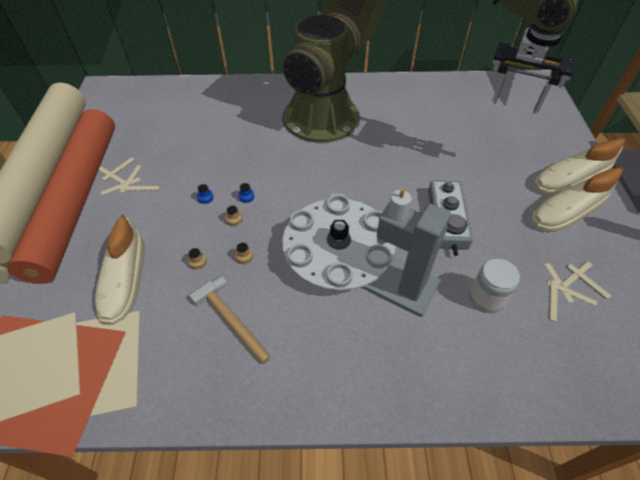

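The views show three wooden heels (top px (388,234), (437,226), (406,287)) and two blue decoys (397,324), (449,322). The dial is centred near (281,235), with the tongue and loading place at (283,283). The keys are at (143,322) small, (145,296) middle and (147,263) large.

```bash
cat > m.py <<'E'
from h import *
def top(fn='t'):
    c,p,d=snap('top',fn); P=cloud(c,d); hsv=cv2.cvtColor(p,cv2.COLOR_RGB2HSV)
    return c,p,d,P,hsv
def disc(P,zlo,zhi,x0,x1,y0,y1):
    m=(P[...,2]>zlo)&(P[...,2]<zhi)&(P[...,0]>x0)&(P[...,0]<x1)&(P[...,1]>y0)&(P[...,1]<y1)
    return m
def blobs(m,a=8):
    n,l,s,ce=cv2.connectedComponentsWithStats(m.astype(np.uint8))
    return [(ce[i],s[i],l==i) for i in range(1,n) if s[i][4]>=a]
E
python3 - <<'E'
from m import *
z=np.load('pics/top0.npz');c=get_calibration('top');p,d=z['p'],z['d'];P=cloud(c,d)
Pz=P[...,2]
print('bench z',np.nanmedian(Pz[100:400,200:600]))
# heels tops
for ce,s,m in blobs((Pz>35)&(Pz<56)):
    u,v=ce
    if s[4]<1500:
        print('top blob',ce.round(1),s[4],P[m].mean(0).round(1),'med',np.median(P[m],0).round(1),p[m].mean(0).round())
for name,lo,hi in(('knob',108,126),('ring',74,90),('keys',56,72)):
    for ce,s,m in blobs((Pz>lo)&(Pz<hi)&(np.arange(640)[None]<350)&(np.arange(480)[:,None]<350)):
        q=P[m]; cc,r=cv2.minEnclosingCircle(q[:,:2].astype(np.float32))
        print(name,ce.round(1),s[4],q.mean(0).round(1),'circ',np.round(cc,1),round(r,1))
hsv=cv2.cvtColor(p,cv2.COLOR_RGB2HSV)
E
```

```text
bench z 0.7778332893286688
top blob [506.5 187.6] 704 [ 647.8 -476.5   45.9] med [ 686.6 -470.7   45.8] [177. 166. 128.]
top blob [138.3 193.9] 134 [658.5 349.4  45.8] med [652.1 343.6  45.5] [98. 94. 88.]
top blob [598.1 324.6] 878 [ 340.1 -643.2   47.8] med [ 335.6 -643.2   48.6] [109.  63.  48.]
top blob [204.3 206. ] 52 [625.9 201.4  45. ] med [625.4 196.1  44.7] [63. 66. 64.]
top blob [438.8 223.2] 149 [ 570.1 -319.2   44.9] med [ 570.4 -319.5   45.4] [62. 58. 53.]
top blob [387.8 231.4] 150 [ 554.9 -205.    44.9] med [ 554.6 -205.2   44.7] [61. 58. 53.]
top blob [ 27.3 290.7] 827 [447.8 583.1  46.6] med [451.4 581.1  46.9] [164. 155. 121.]
top blob [407.8 285.2] 153 [ 433.9 -242.    45.6] med [ 434.1 -242.4   46. ] [60. 56. 50.]
top blob [280.5 303.3] 227 [402.9  34.7  49. ] med [403.3  35.2  49. ] [154. 161. 152.]
top blob [450.7 320.6] 162 [ 354.9 -329.6   44.9] med [ 354.3 -329.5   45. ] [49. 51. 58.]
top blob [397.6 323.3] 159 [ 352.7 -215.4   45.1] med [ 353.1 -215.2   45.1] [48. 50. 59.]
top blob [  7.9 347.3] 521 [328.  617.6  43.5] med [328.5 618.1  43.1] [168. 159. 123
[... 1211 characters left out ...]
7.2  62.5] circ [633.2 227.3] 7.6
keys [205.  204.5] 36 [624.  196.1  64.3] circ [628.7 200.6] 15.5
keys [239.9 210.7] 268 [607.8 119.5  63.3] circ [609.4 120.4] 22.8
keys [322.6 209.1] 325 [605.5 -62.3  63.8] circ [605.2 -62.1] 23.2
keys [237.9 256.9] 350 [504.7 124.2  63.5] circ [503.8 123.3] 23.1
keys [322.7 256.6] 346 [499.7 -59.3  63.3] circ [499.7 -59.2] 23.1
keys [146.4 262.6] 481 [498.3 321.8  63.9] circ [499.8 322.5] 30.6
keys [280. 281.] 362 [449.4  34.   63.5] circ [448.8  33.6] 23.1
keys [  9.6 295.4] 606 [436.7 612.6  62.3] circ [432.1 616.3] 43.5
keys [143.6 294.8] 235 [428.8 326.1  62.6] circ [430.5 326.1] 20.8
keys [141.2 320.7] 138 [374.2 329.8  61.5] circ [374.4 329.6] 15.9
```

```bash
python3 - <<'E'
import cv2
a=cv2.imread('pics/top0.png')
b=cv2.resize(a[170:350,110:350],None,fx=3,fy=3,interpolation=cv2.INTER_CUBIC);cv2.imwrite('pics/top0c.png',b)
E
```

```text
(no output)
```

View pics/top0c.png

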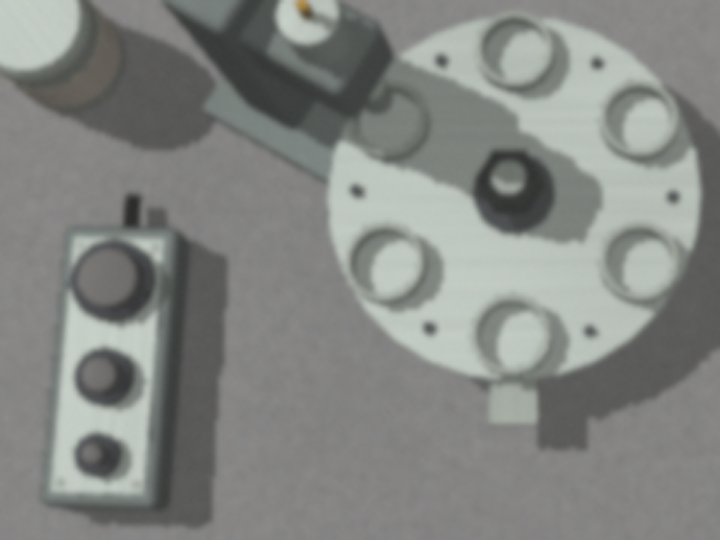

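The loading place is about (447.2, 33.0), the dial axis about (551.8, 30.1) with yaw -1.6°. The heels are at (434,-242), (555,-205) and (570,-319). I'm going over the first heel with the closing line along the loading x axis.

Call:
{"api": "jog_arm", "payload": {
  "plan": [0.201,-0.74,-0.095,0,0,-66.5,0.201,-0.74,-0.095,0,0,-66.5,0.201,-0.74,-0.095,0,0,-66.5,0.201,-0.74,-0.095,0,0,-66.5,0.201,-0.74,-0.095,0,0,-66.5,0.201,-0.74,-0.095,0,0,-66.5,0.201,-0.74,-0.095,0,0,-66.5,0.201,-0.74,-0.095,0,0,-66.5,0.201,-0.74,-0.095,0,0,-66.5,0.201,-0.74,-0.095,0,0,-66.5,0.201,-0.74,-0.095,0,0,-66.5,0.201,-0.74,-0.095,0,0,-66.5,0.201,-0.74,-0.095,0,0,-66.5,0.201,-0.74,-0.095,0,0,-66.5,0.201,-0.74,-0.095,0,0,-66.5,0.201,-0.74,-0.095,0,0,-66.5,0.201,-0.74,-0.095,0,0,-66.5,0.201,-0.74,-0.095,0,0,-66.5,0.201,-0.74,-0.095,0,0,-66.5,0.201,-0.74,-0.095,0,0,-66.5],
  "claw": 0.064,
  "force": 20
}}

```text
clock: 2.1
eef_pos: [434.2, -241.0, 110.8]
eef_rot: [3.141, 0.0, 1.544]
wrist_force: [-0.4, 0.3, -0.1]
finger_gap: 64.1
finger_force: 0.0
```

```bash
python3 - <<'E'
from m import *
print(manip.read_state()['eef_pos'])
c,p,d=snap('wrist','w1');print(c);P=cloud(c,d);Pz=P[...,2]
for ce,s,m in blobs((Pz>38)&(Pz<54),100): 
    q=P[m];print(ce.round(1),s[4],q.mean(0).round(1),np.round(cv2.minEnclosingCircle(q[:,:2].astype(np.float32)),1) if 0 else cv2.minEnclosingCircle(q[:,:2].astype(np.float32)))
E
```

```text
[ 434.22650841 -240.96213246  110.76536824]
{'fx': 346.80838543290764, 'fy': 346.80838543290764, 'cx': 321.35460250640097, 'cy': 244.360949076358, 'origin': array([ 435.14075534, -170.3203738 ,  290.08808738]), 'attitude': array([ 2.89628397e+00, -1.83711110e-03, -2.66324513e-02])}
[489.8 199.4] 1559 [ 553.4 -202.1   45.8] ((554.7766723632812, -202.83056640625), 15.496356964111328)
[207.7 222. ] 1433 [ 353.2 -212.9   45.6] ((352.2692565917969, -213.475341796875), 15.064108848571777)
[321.2 254.2] 1299 [ 433.6 -238.9   45.9] ((433.6954650878906, -239.81439208984375), 14.942526817321777)
```

View pics/w1.png

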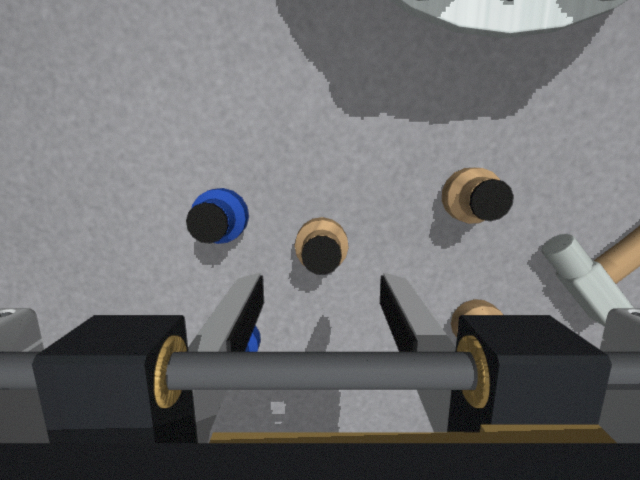

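The wrist view shows the heel at px (321,254), between the fingers at x≈322 and aligned. I'm descending and gripping.

Call:
{"api": "jog_arm", "payload": {
  "plan": [0,0,-0.04,0,0,0,0,0,-0.084,0,0,0,0,0,-0.084,0,0,0,0,0,-0.084,0,0,0,0,0,-0.084,0,0,0,0,0,-0.084,0,0,0]
}}

```text
clock: 2.75
eef_pos: [435.1, -242.4, 28.5]
eef_rot: [3.139, 0.002, 1.543]
wrist_force: [-0.3, -0.0, -0.6]
finger_gap: 64.2
finger_force: 0.0
```

Call:
{"api": "jog_arm", "payload": {
  "plan": [0,0,0,0,0,0,0,0,0,0,0,0,0,0,0,0,0,0,0,0,0,0,0,0,0,0,0,0,0,0,0,0,0,0,0,0,0,0,0,0,0,0,0,0,0,0,0,0],
  "claw": 0.02
}}

```text
clock: 3.55
eef_pos: [434.2, -241.9, 26.5]
eef_rot: [-3.142, -0.0, 1.543]
wrist_force: [0.3, 0.6, 1.3]
finger_gap: 29.4
finger_force: 20.0
```

Call:
{"api": "jog_arm", "payload": {
  "plan": [0,0,0.05,0,0,0,0,0,0.1,0,0,0,0.013,0.274,0.12,0,0,0,0.013,0.274,0.12,0,0,0,0.013,0.274,0.12,0,0,0,0.013,0.274,0.12,0,0,0,0.013,0.274,0.12,0,0,0,0.013,0.274,0.12,0,0,0,0.013,0.274,0.12,0,0,0,0.013,0.274,0.12,0,0,0,0.013,0.274,0.12,0,0,0,0.013,0.274,0.12,0,0,0]
}}

```text
clock: 4.75
eef_pos: [447.1, 31.2, 146.3]
eef_rot: [-3.141, 0.0, 1.542]
wrist_force: [0.0, -0.3, -0.7]
finger_gap: 29.4
finger_force: 20.0
```

```bash
python3 - <<'E'
from m import *
print(manip.read_state()['eef_pos'])
c,p,d=snap('wrist','w2');P=cloud(c,d);Pz=P[...,2]
x,y=P[...,0],P[...,1]
for n,lo,hi in(('ring',76,88),('floor',58,70),('lift',158,172),('heel',110,175)):
  for ce,s,m in blobs((Pz>lo)&(Pz<hi)&(abs(x-447)<45)&(abs(y-33)<45),80): 
    q=P[m];print(n,ce.round(1),s[4],q.mean(0).round(1),q.min(0).round(1),q.max(0).round(1),cv2.minEnclosingCircle(q[:,:2].astype(np.float32)))
E
```

```text
[447.11748963  31.18356723 146.29273526]
ring [320.6 231.7] 1059 [446.6  50.   81.6] [417.8  25.2  76. ] [475.1  64.9  84.2] ((446.4217224121094, 36.35797882080078), 28.711164474487305)
floor [345.5 219.3] 3837 [465.9  55.3  64.2] [416.   -1.8  61.7] [492.  78.  70.] ((458.29193115234375, 38.241661071777344), 51.80817413330078)
floor [320.7 233.7] 1127 [446.5  44.9  64.2] [423.1  29.5  62.4] [469.8  56.5  69.8] ((446.38970947265625, 35.655826568603516), 23.41392707824707)
lift [321.5 296. ] 3442 [446.7  35.4 165.6] [419.9  18.6 158. ] [473.6  48.3 172. ] ((446.7774353027344, 40.768524169921875), 26.85564422607422)
heel [321.5 282.9] 5782 [446.8  39.8 157.3] [419.9  18.6 122.7] [473.6  55.1 175. ] ((446.7774353027344, 40.768524169921875), 26.85564422607422)
```

View pics/w2.png

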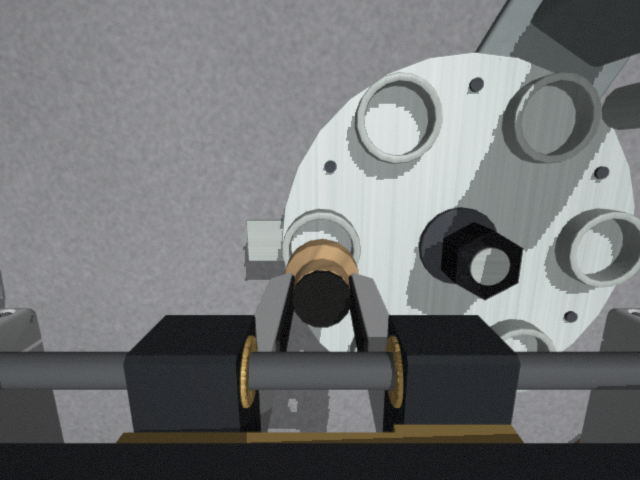

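```bash
python3 - <<'E'
from m import *
z=np.load('pics/w2.npz');c=get_calibration('wrist');p,d=z['p'],z['d'];P=cloud(c,d);Pz=P[...,2];g=p.max(2)
v,u=np.mgrid[:480,:640]
for ce,s,m in blobs((g<45)&(u>288)&(u<356)&(v>262)&(v<335)&(Pz>155),200):
    k,_=cv2.findContours(m.astype(np.uint8),0,1);(uc,vc),r=cv2.minEnclosingCircle(k[0]); 
    print('lift',uc,vc,r,np.nanmedian(Pz[m]),ray(c,uc,vc,166.3),'r mm',r/346.8*np.median(d[m]))
for n,lo in(('knobtop',114),):
    m=(Pz>lo)&(Pz<122)&(u>420)&(u<535)&(v>200)&(v<310)
    b=blobs(m,100)[0];k,_=cv2.findContours(b[2].astype(np.uint8),0,1);k=max(k,key=cv2.contourArea);h=cv2.convexHull(k)
    a=cv2.approxPolyDP(h,4,True)[:,0];w=np.array([ray(c,*t,118)[:2] for t in a]);ce=w.mean(0)
    print(len(a),ce,[(round(float(np.hypot(*(t-ce))),1),round(float(np.degrees(np.arctan2(*(t-ce)[::-1]))),1)) for t in w])
E
```

```text
lift 323.0 307.0 41.86894226074219 166.03867628667408 [447.27621949  29.97677203 166.3       ] r mm 20.65943
6 [550.66062062  34.09659169] [(22.4, 89.2), (22.5, 27.8), (24.0, -31.3), (23.4, -91.8), (23.3, -153.0), (23.5, 144.8)]
```

The held heel's dark lift is at about (322,298) and the nest under it at (321,246). The heel needs about +2 mm in y. The knob flats face along -1.6°+60k. I'm lowering with that correction.

Call:
{"api": "jog_arm", "payload": {
  "plan": [0,0.002,-0.015,0,0,0,0,0.002,-0.03,0,0,0,0,0.002,-0.034,0,0,0,0,0.002,-0.037,0,0,0,0,0.002,-0.04,0,0,0,0,0.002,-0.043,0,0,0,0,0.002,-0.046,0,0,0,0,0.002,-0.049,0,0,0,0,0.002,-0.052,0,0,0,0,0.002,-0.052,0,0,0]
}}

```text
clock: 5.8
eef_pos: [447.0, 34.1, 94.1]
eef_rot: [-3.141, 0.0, 1.543]
wrist_force: [-0.4, -0.4, -1.3]
finger_gap: 29.6
finger_force: 20.0
```

Call:
{"api": "jog_arm", "payload": {
  "plan": [0,0,-0.002,0,0,0,0,0,-0.004,0,0,0,0,0,-0.0045,0,0,0,0,0,-0.0045,0,0,0]
}}

```text
clock: 6.2
eef_pos: [447.3, 34.1, 90.4]
eef_rot: [3.141, -0.0, 1.543]
wrist_force: [-3.9, -0.1, 7.5]
finger_gap: 29.4
finger_force: 20.0
```

Call:
{"api": "jog_arm", "payload": {
  "plan": [0,0,0,0,0,0,0,0,0,0,0,0,0,0,0,0,0,0,0,0,0,0,0,0,0,0,0.001,0,0,0,0,0,0.001,0,0,0],
  "claw": 0.064
}}

```text
clock: 6.8
eef_pos: [447.2, 34.1, 91.0]
eef_rot: [3.142, 0.0, 1.543]
wrist_force: [-0.6, -0.7, -0.4]
finger_gap: 63.9
finger_force: 0.0
```

Call:
{"api": "jog_arm", "payload": {
  "plan": [0,0,0.04,0,0,0,0,0,0.055,0,0,0,0.05,-0.0015,0.055,0,0,0,0.1046,-0.0035,0.055,0,0,0,0.1046,-0.0035,0.055,0,0,0,0.1046,-0.0035,0.055,0,0,0,0.1046,-0.0035,0.03,0,0,0,0.1046,-0.0035,0.005,0,0,0,0.1046,-0.0035,0.005,0,0,0,0.1046,-0.0035,0.005,0,0,0]
}}

```text
clock: 7.8
eef_pos: [551.3, 30.7, 96.9]
eef_rot: [3.141, -0.0, 1.543]
wrist_force: [-0.4, 0.5, 0.6]
finger_gap: 63.9
finger_force: 0.0
```

Call:
{"api": "jog_arm", "payload": {
  "plan": [0,0,0,0,0,0,0,0,0,0,0,0,0,0,0,0,0,0,0,0,0,0,0,0,0,0,0,0,0,0,0,0,0,0,0,0],
  "claw": 0.03
}}

```text
clock: 8.4
eef_pos: [551.8, 30.6, 96.6]
eef_rot: [3.141, -0.0, 1.543]
wrist_force: [-3.5, -0.1, 6.6]
finger_gap: 39.9
finger_force: 20.0
```

Call:
{"api": "jog_arm", "payload": {
  "plan": [0,0,0,0,0,0,0,0,0,0,0,-4,0,0,0,0,0,-8,0,0,0,0,0,-13,0,0,0,0,0,-18,0,0,0,0,0,-23,0,0,0,0,0,-28,0,0,0,0,0,-33,0,0,0,0,0,-38,0,0,0,0,0,-43,0,0,0,0,0,-48,0,0,0,0,0,-53,0,0,0,0,0,-57,0,0,0,0,0,-60,0,0,0,0,0,-60,0,0,0,0,0,-60,0,0,0,0,0,-60,0,0,0,0,0,-60],
  "force": 40
}}

```text
clock: 10.2
eef_pos: [550.2, 31.6, 96.5]
eef_rot: [-3.139, 0.003, 0.497]
wrist_force: [-17.7, 6.9, 15.1]
finger_gap: 39.6
finger_force: 40.0
```

Call:
{"api": "jog_arm", "payload": {
  "plan": [0,0,0,0,0,0,0,0,0,0,0,0,0,0,0,0,0,0,0,0,0,0,0,0,0,0,0.03,0,0,0,0,0,0.06,0,0,0,0,0,0.08,0,0,0,0,0,0.08,0,0,0],
  "claw": 0.064
}}

```text
clock: 11.0
eef_pos: [552.9, 30.5, 178.6]
eef_rot: [3.139, -0.004, 0.496]
wrist_force: [-0.4, -0.2, 0.1]
finger_gap: 64.0
finger_force: 0.0
```

Call:
{"api": "jog_arm", "payload": {
  "plan": [0,-0.05,0,0,0,8,0.002,-0.1,0,0,0,16,0.002,-0.15,0,0,0,24,0.002,-0.236,-0.068,0,0,60,0.002,-0.236,-0.068,0,0,60,0.002,-0.236,-0.068,0,0,60,0.002,-0.236,-0.068,0,0,60,0.002,-0.236,-0.068,0,0,60,0.002,-0.236,-0.068,0,0,60,0.002,-0.236,-0.068,0,0,60,0.002,-0.236,-0.068,0,0,60,0.002,-0.236,-0.068,0,0,60],
  "force": 20
}}

```text
clock: 12.2
eef_pos: [553.7, -205.3, 107.8]
eef_rot: [-3.142, -0.0, 1.543]
wrist_force: [0.5, -0.6, -0.4]
finger_gap: 64.1
finger_force: 0.0
```

```bash
cat > look.py <<'E'
from m import *
import sys
fn=sys.argv[1]
s0=manip.read_state()['eef_pos'];print(s0.round(1))
c,p,d=snap('top','t'+fn);P=cloud(c,d);Pz=P[...,2]
w=np.arange(640)[None]<350; h=np.arange(480)[:,None]<350
for n,mm in(('heel',(Pz>38)&(Pz<54)&~w),('ring',(Pz>74)&(Pz<90)&w&h),('heeltop',(Pz>100)&(Pz<115)&w&h&(P[...,1]<165)),('knob',(Pz>115)&(Pz<122)&w&h&(P[...,1]<100))):
  for ce,s,m in blobs(mm,60):
    if s[4]>600: continue
    q=P[m];print(n,ce.round(0),s[4],q.mean(0).round(1),'circ',np.round(cv2.minEnclosingCircle(q[:,:2].astype(np.float32))[0],1),p[m].mean(0).round())
c,p,d=snap('wrist','w'+fn);P=cloud(c,d);Pz=P[...,2]
for ce,s,m in blobs((Pz>38)&(Pz<54),300):
    q=P[m];print('wrist',ce.round(0),s[4],np.round(cv2.minEnclosingCircle(q[:,:2].astype(np.float32))[0],1))
E
python3 look.py 3
```

```text
[ 553.7 -205.3  107.8]
heel [507. 165.] 378 [ 698.7 -481.7   46.4] circ [ 680.4 -478.5] [210. 199. 155.]
heel [440. 224.] 120 [ 569.1 -321.5   45.5] circ [ 569.6 -320.9] [58. 55. 49.]
heel [509. 244.] 122 [ 519.3 -470.9   44.2] circ [ 527.8 -475.2] [185. 175. 133.]
heel [451. 321.] 158 [ 355.  -329.7   45.6] circ [ 355.  -330.2] [51. 54. 61.]
ring [133. 190.] 113 [657.5 349.9  81.7] circ [668.9 362.8] [100. 101.  96.]
ring [281. 186.] 209 [655.9  26.3  80.6] circ [656.5  27. ] [167. 174. 166.]
ring [242. 212.] 160 [600.8 113.2  80.3] circ [607.2 118.7] [125. 130. 124.]
ring [323. 209.] 216 [601.6 -62.2  80.5] circ [602.  -62.1] [167. 174. 165.]
ring [322. 256.] 199 [498.9 -57.4  80.4] circ [497.7 -59. ] [173. 181. 171.]
ring [239. 257.] 361 [500.5 120.4  81.5] circ [502.5 122.3] [152. 147. 129.]
ring [280. 281.] 220 [447.5  33.3  80.8] circ [447.5  33. ] [175. 183. 174.]
heeltop [236. 254.] 161 [501.9 121.7 108.5] circ [502.8 121.4] [73. 71. 64.]
knob [279. 229.] 246 [551.7  30.3 118.2] circ [551.7  29.5] [94. 97. 93.]
wrist [324. 253.] 1331 [ 555.1 -202.5]
wrist [ 52. 275.] 1504 [ 352.7 -214. ]
wrist [346. 397.] 519 [ 569.9 -317.8]
```

The dial clicked: the first heel stands at pos1 with its top at 108.5, and the loading nest is empty. Next is the second heel.

Call:
{"api": "jog_arm", "payload": {
  "plan": [0.001,0.0005,-0.04,0,0,0,0.001,0.0005,-0.08,0,0,0,0.001,0.0005,-0.082,0,0,0,0.001,0.0005,-0.082,0,0,0,0.001,0.0005,-0.082,0,0,0,0.001,0.0005,-0.082,0,0,0]
}}

```text
clock: 12.9
eef_pos: [555.7, -205.3, 28.0]
eef_rot: [3.139, 0.001, 1.543]
wrist_force: [-0.6, 0.2, -0.2]
finger_gap: 64.3
finger_force: 0.0
```

Call:
{"api": "jog_arm", "payload": {
  "plan": [0,0,0,0,0,0,0,0,0,0,0,0,0,0,0,0,0,0,0,0,0,0,0,0,0,0,0,0,0,0,0,0,0,0,0,0,0,0,0,0,0,0,0,0,0,0,0,0],
  "claw": 0.02
}}

```text
clock: 13.7
eef_pos: [554.8, -204.9, 26.0]
eef_rot: [3.142, 0.0, 1.543]
wrist_force: [0.3, -0.2, 0.1]
finger_gap: 29.7
finger_force: 20.0
```

Call:
{"api": "jog_arm", "payload": {
  "plan": [0,0,0.05,0,0,0,0,0,0.1,0,0,0,-0.1077,0.239,0.12,0,0,0,-0.1077,0.239,0.12,0,0,0,-0.1077,0.239,0.12,0,0,0,-0.1077,0.239,0.12,0,0,0,-0.1077,0.239,0.12,0,0,0,-0.1077,0.239,0.12,0,0,0,-0.1077,0.239,0.12,0,0,0,-0.1077,0.239,0.12,0,0,0,-0.1077,0.239,0.12,0,0,0,-0.1077,0.239,0.12,0,0,0]
}}

```text
clock: 14.9
eef_pos: [447.4, 33.1, 145.7]
eef_rot: [-3.141, 0.0, 1.542]
wrist_force: [-0.2, 0.8, -0.7]
finger_gap: 29.3
finger_force: 20.0
```

Call:
{"api": "jog_arm", "payload": {
  "plan": [0,0,-0.015,0,0,0,0,0,-0.03,0,0,0,0,0,-0.034,0,0,0,0,0,-0.037,0,0,0,0,0,-0.04,0,0,0,0,0,-0.043,0,0,0,0,0,-0.046,0,0,0,0,0,-0.049,0,0,0,0,0,-0.052,0,0,0,0,0,-0.052,0,0,0]
}}

```text
clock: 15.9
eef_pos: [446.9, 34.1, 93.6]
eef_rot: [-3.141, 0.0, 1.543]
wrist_force: [0.0, -0.4, -0.7]
finger_gap: 29.8
finger_force: 20.0
```

Call:
{"api": "jog_arm", "payload": {
  "plan": [0,0,-0.002,0,0,0,0,0,-0.004,0,0,0,0,0,-0.0045,0,0,0,0,0,-0.0045,0,0,0]
}}

```text
clock: 16.3
eef_pos: [447.2, 34.1, 89.9]
eef_rot: [3.141, -0.0, 1.543]
wrist_force: [-2.1, 0.3, 7.0]
finger_gap: 29.4
finger_force: 20.0
```

Call:
{"api": "jog_arm", "payload": {
  "plan": [0,0,0,0,0,0,0,0,0,0,0,0,0,0,0,0,0,0,0,0,0,0,0,0,0,0,0.001,0,0,0,0,0,0.001,0,0,0],
  "claw": 0.064
}}

```text
clock: 16.9
eef_pos: [447.1, 34.1, 90.5]
eef_rot: [3.141, -0.0, 1.543]
wrist_force: [-0.4, 0.5, -0.7]
finger_gap: 63.8
finger_force: 0.0
```

Call:
{"api": "jog_arm", "payload": {
  "plan": [0,0,0.04,0,0,0,0,0,0.055,0,0,0,0.05,-0.0015,0.055,0,0,0,0.104,-0.0025,0.055,0,0,0,0.104,-0.0025,0.055,0,0,0,0.104,-0.0025,0.055,0,0,0,0.104,-0.0025,0.03,0,0,0,0.104,-0.0025,0.005,0,0,0,0.104,-0.0025,0.005,0,0,0,0.104,-0.0025,0.005,0,0,0]
}}

```text
clock: 17.9
eef_pos: [550.6, 31.7, 96.4]
eef_rot: [3.141, -0.0, 1.543]
wrist_force: [0.0, -0.5, 0.5]
finger_gap: 64.0
finger_force: 0.0
```

Call:
{"api": "jog_arm", "payload": {
  "plan": [0,0,0,0,0,0,0,0,0,0,0,0,0,0,0,0,0,0,0,0,0,0,0,0,0,0,0,0,0,0,0,0,0,0,0,0],
  "claw": 0.03
}}

```text
clock: 18.5
eef_pos: [551.8, 31.6, 96.2]
eef_rot: [3.14, -0.0, 1.543]
wrist_force: [5.7, 0.6, 3.7]
finger_gap: 39.6
finger_force: 20.0
```

Call:
{"api": "jog_arm", "payload": {
  "plan": [0.0005,0,0,0,0,0,0.0005,0,0,0,0,-4,0.0005,0,0,0,0,-8,0.0005,0,0,0,0,-13,0.0005,0,0,0,0,-18,0.0005,0,0,0,0,-23,0.0005,0,0,0,0,-28,0.0005,0,0,0,0,-33,0.0005,0,0,0,0,-38,0.0005,0,0,0,0,-43,0.0005,0,0,0,0,-48,0.0005,0,0,0,0,-53,0.0005,0,0,0,0,-57,0.0005,0,0,0,0,-60,0.0005,0,0,0,0,-60,0.0005,0,0,0,0,-60,0.0005,0,0,0,0,-60,0.0005,0,0,0,0,-60],
  "force": 40
}}

```text
clock: 20.3
eef_pos: [551.0, 32.1, 96.1]
eef_rot: [-3.141, 0.001, 0.496]
wrist_force: [-7.5, 5.0, 10.9]
finger_gap: 39.5
finger_force: 40.0
```

Call:
{"api": "jog_arm", "payload": {
  "plan": [0,0,0,0,0,0,0,0,0,0,0,0,0,0,0,0,0,0,0,0,0,0,0,0,0,0,0.03,0,0,0,0,0,0.06,0,0,0,0,0,0.08,0,0,0,0,0,0.08,0,0,0],
  "claw": 0.064
}}

```text
clock: 21.1
eef_pos: [552.6, 31.6, 178.0]
eef_rot: [3.139, -0.004, 0.496]
wrist_force: [-0.2, 0.7, -0.6]
finger_gap: 64.0
finger_force: 0.0
```

Call:
{"api": "jog_arm", "payload": {
  "plan": [0,-0.05,0,0,0,8,0.002,-0.1,0,0,0,16,0.002,-0.15,0,0,0,24,0.018,-0.352,-0.068,0,0,60,0.018,-0.352,-0.068,0,0,60,0.018,-0.352,-0.068,0,0,60,0.018,-0.352,-0.068,0,0,60,0.018,-0.352,-0.068,0,0,60,0.018,-0.352,-0.068,0,0,60,0.018,-0.352,-0.068,0,0,60,0.018,-0.352,-0.068,0,0,60,0.018,-0.352,-0.068,0,0,60,0.018,-0.352,-0.068,0,0,60,0.018,-0.352,-0.068,0,0,60,0.018,-0.352,-0.068,0,0,60],
  "force": 20
}}

```text
clock: 22.6
eef_pos: [569.7, -320.2, 107.7]
eef_rot: [3.141, 0.0, 1.543]
wrist_force: [-0.1, -0.3, 0.1]
finger_gap: 64.5
finger_force: 0.0
```

```bash
python3 look.py 4
```

```text
[ 569.7 -320.2  107.7]
heel [511. 161.] 255 [ 708.8 -493.2   46.5] circ [ 697.9 -498.1] [217. 206. 160.]
heel [509. 243.] 123 [ 519.9 -470.9   44. ] circ [ 531.2 -475.3] [131. 123.  93.]
ring [133. 189.] 116 [658.3 349.7  81.9] circ [675.  366.5] [102. 103.  98.]
ring [281. 186.] 202 [656.4  26.1  80.1] circ [656.7  27.2] [169. 177. 168.]
ring [241. 212.] 293 [600.4 113.9  82.2] circ [606.5 118.3] [122. 115. 100.]
ring [322. 209.] 215 [601.2 -61.6  80.4] circ [602.1 -61.7] [171. 178. 169.]
ring [239. 257.] 347 [500.2 120.   81.4] circ [502.8 121.6] [153. 148. 130.]
ring [323. 257.] 218 [496.1 -59.5  80.8] circ [497.4 -59.1] [174. 182. 173.]
ring [283. 276.] 140 [457.   26.9  81. ] circ [447.6  33.2] [176. 184. 175.]
heeltop [239. 208.] 93 [601.9 116.  108. ] circ [606.  118.1] [68. 66. 59.]
heeltop [236. 254.] 168 [502.3 121.7 108.7] circ [502.7 121.9] [74. 72. 64.]
knob [279. 229.] 241 [552.   30.1 118. ] circ [551.9  30.5] [ 96. 100.  96.]
wrist [  7. 114.] 612 [ 356.5 -214.8]
wrist [322. 253.] 1342 [ 570.  -317.1]
wrist [ 32. 274.] 1535 [ 354.9 -328.1]
wrist [331. 418.] 2246 [ 572.7 -461.3]
```

Call:
{"api": "jog_arm", "payload": {
  "plan": [0.0,0.0007,-0.04,0,0,0,0.0,0.0007,-0.08,0,0,0,0.0,0.0007,-0.082,0,0,0,0.0,0.0007,-0.082,0,0,0,0.0,0.0007,-0.082,0,0,0,0.0,0.0007,-0.082,0,0,0]
}}

```text
clock: 23.3
eef_pos: [570.5, -320.3, 27.7]
eef_rot: [3.139, 0.002, 1.543]
wrist_force: [1.0, -0.3, -0.4]
finger_gap: 63.9
finger_force: 0.0
```

Call:
{"api": "jog_arm", "payload": {
  "plan": [0,0,0,0,0,0,0,0,0,0,0,0,0,0,0,0,0,0,0,0,0,0,0,0,0,0,0,0,0,0,0,0,0,0,0,0,0,0,0,0,0,0,0,0,0,0,0,0],
  "claw": 0.02
}}

```text
clock: 24.1
eef_pos: [569.6, -319.7, 25.5]
eef_rot: [3.142, 0.0, 1.543]
wrist_force: [0.6, -0.1, 1.0]
finger_gap: 29.6
finger_force: 20.0
```

Shift to the loading place: (-0.1225, 0.3537, +0.120).

Call:
{"api": "jog_arm", "payload": {
  "plan": [0,0,0.05,0,0,0,0,0,0.1,0,0,0,-0.1225,0.3537,0.12,0,0,0,-0.1225,0.3537,0.12,0,0,0,-0.1225,0.3537,0.12,0,0,0,-0.1225,0.3537,0.12,0,0,0,-0.1225,0.3537,0.12,0,0,0,-0.1225,0.3537,0.12,0,0,0,-0.1225,0.3537,0.12,0,0,0,-0.1225,0.3537,0.12,0,0,0,-0.1225,0.3537,0.12,0,0,0,-0.1225,0.3537,0.12,0,0,0,-0.1225,0.3537,0.12,0,0,0,-0.1225,0.3537,0.12,0,0,0]
}}

```text
clock: 25.5
eef_pos: [447.3, 33.2, 145.3]
eef_rot: [-3.141, 0.0, 1.542]
wrist_force: [0.1, -0.2, -1.5]
finger_gap: 29.5
finger_force: 20.0
```

```bash
python3 -c "
from h import *
snap('wrist','w5');print(manip.read_state()['eef_pos'])"
```

```text
[447.27132704  33.23166317 145.26899903]
```

View pics/w5.png

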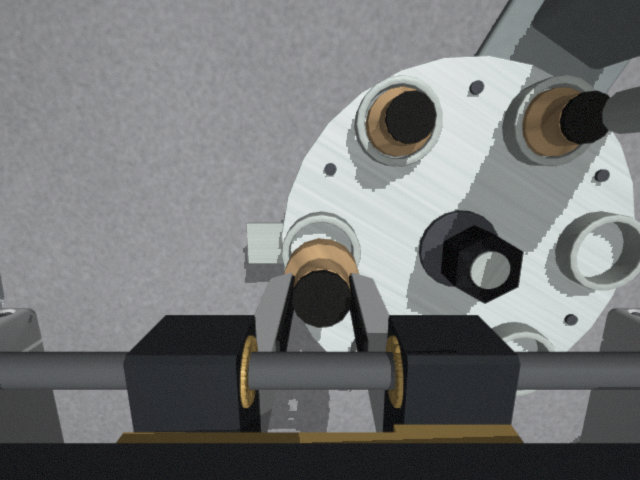

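The nests at (400,118) and (560,120) hold heels. The loading nest at (321,246) is empty and the held heel is over it. I'm inserting it.

Call:
{"api": "jog_arm", "payload": {
  "plan": [0,0,-0.015,0,0,0,0,0,-0.03,0,0,0,0,0,-0.034,0,0,0,0,0,-0.037,0,0,0,0,0,-0.04,0,0,0,0,0,-0.043,0,0,0,0,0,-0.046,0,0,0,0,0,-0.049,0,0,0,0,0,-0.052,0,0,0,0,0,-0.052,0,0,0]
}}

```text
clock: 26.55
eef_pos: [446.9, 34.0, 93.1]
eef_rot: [-3.141, 0.0, 1.543]
wrist_force: [0.2, 0.3, -0.7]
finger_gap: 29.5
finger_force: 20.0
```

Call:
{"api": "jog_arm", "payload": {
  "plan": [0,0,-0.002,0,0,0,0,0,-0.004,0,0,0,0,0,-0.0045,0,0,0,0,0,-0.0045,0,0,0]
}}

```text
clock: 26.95
eef_pos: [447.2, 34.0, 89.4]
eef_rot: [3.141, -0.0, 1.543]
wrist_force: [-3.5, -0.0, 6.7]
finger_gap: 29.1
finger_force: 20.0
```

Call:
{"api": "jog_arm", "payload": {
  "plan": [0,0,0,0,0,0,0,0,0,0,0,0,0,0,0,0,0,0,0,0,0,0,0,0,0,0,0.001,0,0,0,0,0,0.001,0,0,0],
  "claw": 0.064
}}

```text
clock: 27.55
eef_pos: [447.1, 34.0, 90.0]
eef_rot: [3.142, -0.0, 1.543]
wrist_force: [-0.4, -0.1, -0.2]
finger_gap: 63.8
finger_force: 0.0
```

Call:
{"api": "jog_arm", "payload": {
  "plan": [0,0,0.04,0,0,0,0,0,0.055,0,0,0,0.05,-0.0015,0.055,0,0,0,0.1045,-0.002,0.055,0,0,0,0.1045,-0.002,0.055,0,0,0,0.1045,-0.002,0.055,0,0,0,0.1045,-0.002,0.03,0,0,0,0.1045,-0.002,0.006,0,0,0,0.1045,-0.002,0.006,0,0,0,0.1045,-0.002,0.006,0,0,0]
}}

```text
clock: 28.55
eef_pos: [551.1, 32.0, 96.9]
eef_rot: [3.141, 0.0, 1.543]
wrist_force: [-0.7, 0.3, -0.2]
finger_gap: 64.3
finger_force: 0.0
```

Call:
{"api": "jog_arm", "payload": {
  "plan": [0,0,0,0,0,0,0,0,0,0,0,0,0,0,0,0,0,0,0,0,0,0,0,0,0,0,0,0,0,0,0,0,0,0,0,0],
  "claw": 0.03
}}

```text
clock: 29.15
eef_pos: [551.8, 32.0, 96.6]
eef_rot: [3.141, -0.0, 1.543]
wrist_force: [-1.9, -0.8, 6.9]
finger_gap: 39.4
finger_force: 20.0
```

Call:
{"api": "jog_arm", "payload": {
  "plan": [0,0,0,0,0,0,0,0,0,0,0,-4,0,0,0,0,0,-8,0,0,0,0,0,-13,0,0,0,0,0,-18,0,0,0,0,0,-23,0,0,0,0,0,-28,0,0,0,0,0,-33,0,0,0,0,0,-38,0,0,0,0,0,-43,0,0,0,0,0,-48,0,0,0,0,0,-53,0,0,0,0,0,-57,0,0,0,0,0,-60,0,0,0,0,0,-60,0,0,0,0,0,-60,0,0,0,0,0,-60,0,0,0,0,0,-60],
  "force": 40
}}

```text
clock: 30.95
eef_pos: [551.3, 32.3, 96.6]
eef_rot: [-3.141, 0.0, 0.496]
wrist_force: [-5.2, 1.6, 8.4]
finger_gap: 39.5
finger_force: 40.0
```

Call:
{"api": "jog_arm", "payload": {
  "plan": [0,0,0,0,0,0,0,0,0,0,0,0,0,0,0,0,0,0,0,0,0,0,0,0,0,0,0.03,0,0,0,0,0,0.06,0,0,0,0,0,0.08,0,0,0,0,0,0.08,0,0,0],
  "claw": 0.064
}}

```text
clock: 31.75
eef_pos: [552.7, 32.0, 178.5]
eef_rot: [3.139, -0.004, 0.496]
wrist_force: [0.8, 0.7, -0.2]
finger_gap: 64.0
finger_force: 0.0
```

Call:
{"api": "jog_arm", "payload": {
  "plan": [-0.05,0,0,0,0,8,-0.1,0,0,0,0,16,-0.15,0.02,0,0,0,24,-0.178,0.2985,-0.06,0,0,60,-0.178,0.2985,-0.06,0,0,60,-0.178,0.2985,-0.06,0,0,60,-0.178,0.2985,-0.06,0,0,60,-0.178,0.2985,-0.06,0,0,60,-0.178,0.2985,-0.06,0,0,60,-0.178,0.2985,-0.06,0,0,60,-0.178,0.2985,-0.06,0,0,60,-0.178,0.2985,-0.06,0,0,60,-0.178,0.2985,-0.06,0,0,60,-0.178,0.2985,-0.06,0,0,60],
  "claw": 0,
  "force": 20
}}

```text
clock: 33.15
eef_pos: [374.0, 329.8, 116.2]
eef_rot: [3.141, -0.0, 1.542]
wrist_force: [-0.0, 0.3, -0.5]
finger_gap: 0.5
finger_force: 0.0
```

```bash
python3 look.py 6; python3 - <<'E'
from m import *
z=np.load('pics/w6.npz');c=get_calibration('wrist');d=z['d'];P=cloud(c,d);Pz=P[...,2]
for ce,s,m in blobs((Pz>61.5)&(Pz<68)&(P[...,1]<365)&(P[...,1]>295),30):
    q=P[m];print('key',ce.round(0),s[4],q.mean(0).round(1),cv2.minEnclosingCircle(q[:,:2].astype(np.float32)))
E
```

```text
[374.  329.8 116.2]
heel [506. 167.] 392 [ 694.3 -478.9   46.9] circ [ 667.9 -478.7] [194. 182. 141.]
heel [594. 295.] 527 [ 402.9 -643.2   47.2] circ [ 404.3 -642.8] [114.  66.  52.]
heel [511. 247.] 98 [ 512.3 -473.6   44.2] circ [ 518.8 -478. ] [165. 155. 118.]
heel [451. 321.] 157 [ 354.9 -329.8   45.8] circ [ 354.9 -329.9] [53. 55. 61.]
heel [398. 323.] 151 [ 352.4 -215.9   45.4] circ [ 352.9 -216. ] [51. 54. 62.]
heel [610. 426.] 147 [ 128.6 -643.    47.4] circ [ 127.6 -644.3] [111.  63.  48.]
ring [132. 191.] 111 [655.9 352.   81.8] circ [672.6 365. ] [90. 92. 87.]
ring [282. 187.] 328 [652.5  25.9  81.6] circ [656.9  27.2] [138. 132. 116.]
ring [241. 212.] 292 [600.4 113.8  81.6] circ [607.  119.2] [108. 103.  89.]
ring [322. 209.] 213 [601.2 -61.9  80.4] circ [602.3 -62.1] [154. 161. 153.]
ring [238. 257.] 351 [500.3 120.4  81.7] circ [501.9 122.2] [138. 134. 118.]
ring [323. 256.] 211 [497.  -59.3  80.5] circ [497.  -59.2] [157. 165. 156.]
ring [280. 281.] 219 [446.6  33.2  80.6] circ [447.1  33.2] [159. 167. 158.]
heeltop [280. 182.] 148 [656.   26.9 108.4] circ [657.   27.3] [67. 66. 60.]
heeltop [239. 208.] 93 [601.9 116.  107.7] circ [606.6 118.1] [60. 58. 52.]
heeltop [236. 254.] 164 [502.3 122.  108.9] circ [503.  121.9] [66. 64. 58.]
knob [279. 229.] 252 [551.2  30.  118.3] circ [551.6  29.4] [86. 90. 86.]
wrist [395. 240.] 18178 [438.3 329.6]
key [484. 250.] 428 [485.1 335.6  65.5] ((495.820556640625, 328.52069091796875), 21.53881072998047)
key [395. 252.] 225 [424.2 336.3  66. ] ((428.47576904296875, 330.998779296875), 12.863495826721191)
key [320. 252.] 125 [372.3 338.4  66.2] ((372.5638732910156, 334.8122253417969), 7.740806579589844)
```

View pics/w6.png

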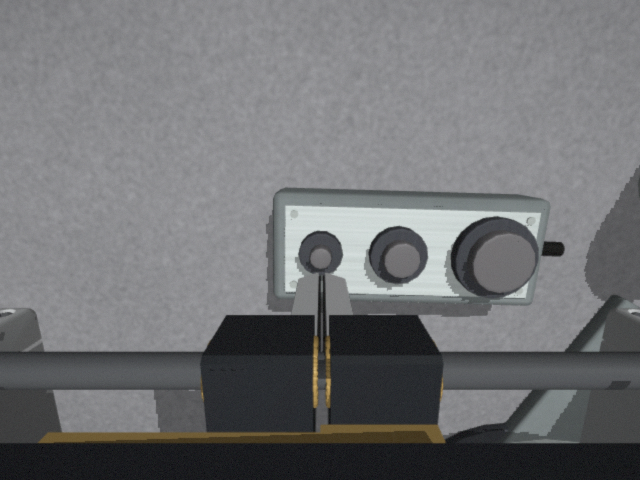

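View pics/t6.png

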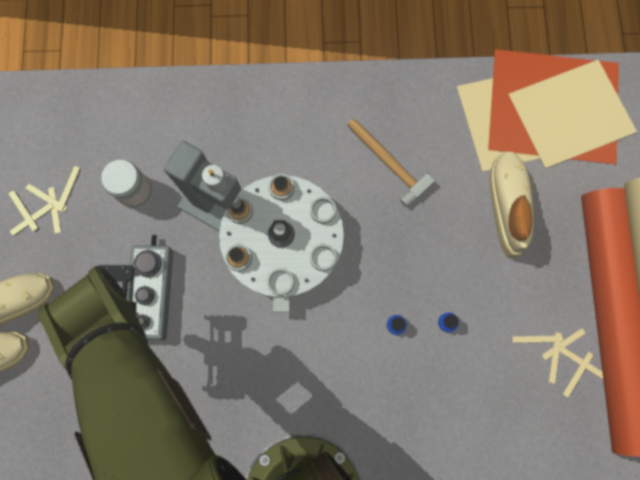

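The dial now holds heels at pos1, pos2 and pos3 (px (238,257), (239,208), (281,186)), the loading nest is empty and the bench is clear of wooden heels. The fingers are over the small key at wrist px (320,257), so I'm pressing it.

Call:
{"api": "jog_arm", "payload": {
  "plan": [0,0.0015,-0.03,0,0,0,0,0.0015,-0.046,0,0,0,0,0.0015,-0.05,0,0,0,0,0.0015,-0.053,0,0,0,0,0.0015,-0.055,0,0,0,0,0.0015,-0.0565,0,0,0,0,0.0015,-0.0565,0,0,0]
}}

```text
clock: 33.95
eef_pos: [373.9, 332.1, 62.1]
eef_rot: [3.141, -0.001, 1.543]
wrist_force: [-11.4, -10.0, 29.5]
finger_gap: 0.4
finger_force: 14.5
```

```bash
python3 - <<'E'
from m import *
s=manip.read_state();print(s['eef_pos'],s['wrist_force'],s['moment'])
z=np.load('pics/w2.npz')
z=np.load('pics/w6.npz');d=z['d']
# camera pose at w6 = current minus move: shift tcp
c=get_calibration('wrist');c=dict(c);c['origin']=np.array(c['origin'])-(s['eef_pos']-np.array([374,329.8,116.2]))
P=cloud(c,d);Pz=P[...,2]
print('bench',np.nanmedian(Pz[50:150,100:300]))
for n,(u,v) in dict(small=(319,259),sc=(306,248),mid=(402,260),mc=(380,245),large=(500,265),lc=(462,240),plate=(340,230)).items(): print(n,P[v-2:v+3,u-2:u+3].reshape(-1,3).mean(0).round(1), ray(c,u,v,64).round(1))
z=np.load('pics/top0.npz');c=get_calibration('top');P=cloud(c,z['d'])
for n,(u,v) in dict(small=(142,321.),mid=(144,294),large=(147,262)).items(): u,v=int(u),int(v);print('top',n,P[v-1:v+2,u-1:u+2].reshape(-1,3).mean(0).round(1))
E
```

```text
[373.86623578 332.12975262  62.14947781] [-11.44754599 -10.00888309  29.50018346] [-2.03590122  2.33935447  0.05023441]
bench -0.07522910498911983
small [nan nan nan] [371.9 332.1  64. ]
sc [nan nan nan] [363.2 340.3  64. ]
mid [428.5 331.2  68.9] [429.7 329.7  64. ]
mc [415.1 339.6  58.9] [414.2 340.9  64. ]
large [495.7 325.8  69. ] [498.4 324.1  64. ]
lc [473.4 341.2  57.1] [470.5 342.9  64. ]
plate [387.7 348.7  46.9] [386.8 352.3  64. ]
top small [373.  326.8  65.9]
top mid [430.2 324.2  66.1]
top large [498.6 318.8  69.5]
```

The key tops are actually at about 68, so a TCP height of 62 means the small key is fully down. On to the middle key.

Call:
{"api": "jog_arm", "payload": {
  "plan": [0,0,0.01,0,0,0,0,0,0.03,0,0,0,0.04,-0.002,0.03,0,0,0,0.056,-0.003,0.03,0,0,0,0.056,-0.003,0.03,0,0,0,0.056,-0.003,0.015,0,0,0,0.056,-0.003,0.01,0,0,0,0.056,-0.003,0.007,0,0,0,0.056,-0.003,0.004,0,0,0,0.056,-0.003,0.002,0,0,0,0.056,-0.003,0.0005,0,0,0,0.056,-0.003,0.0005,0,0,0,0.056,-0.003,0.0005,0,0,0]
}}

```text
clock: 35.25
eef_pos: [429.4, 329.3, 62.3]
eef_rot: [3.141, -0.001, 1.543]
wrist_force: [-12.8, -6.2, 27.7]
finger_gap: 0.3
finger_force: 14.0
```

Call:
{"api": "jog_arm", "payload": {
  "plan": [0,0,0.01,0,0,0,0,0,0.03,0,0,0,0.04,-0.002,0.03,0,0,0,0.07,-0.004,0.03,0,0,0,0.07,-0.004,0.03,0,0,0,0.07,-0.004,0.015,0,0,0,0.07,-0.004,0.01,0,0,0,0.07,-0.004,0.007,0,0,0,0.07,-0.004,0.004,0,0,0,0.07,-0.004,0.002,0,0,0,0.07,-0.004,0.0,0,0,0,0.07,-0.004,0.0,0,0,0,0.07,-0.004,0.0,0,0,0]
}}

```text
clock: 36.55
eef_pos: [499.2, 325.3, 62.4]
eef_rot: [3.141, -0.0, 1.544]
wrist_force: [-14.8, -6.2, 27.6]
finger_gap: 0.7
finger_force: 13.6
```

All three keys bottomed at the same height. I'm retreating and checking.

Call:
{"api": "jog_arm", "payload": {
  "plan": [0,0,0.03,0,0,0,0,0,0.07,0,0,0,-0.04,0.0,0.1,0,0,0,-0.2,0.03,0.12,0,0,0,-0.2,0.03,0.12,0,0,0,-0.2,0.03,0.12,0,0,0,-0.2,0.03,0.12,0,0,0,-0.2,0.03,0.12,0,0,0,-0.2,0.03,0.12,0,0,0]
}}

```text
clock: 37.45
eef_pos: [300.3, 355.1, 180.0]
eef_rot: [3.141, -0.0, 1.543]
wrist_force: [0.7, 0.1, -0.3]
finger_gap: -0.0
finger_force: 0.0
```

```bash
python3 look.py 7 | grep -E "top|knob|ring"; python3 -c "
from h import *
snap('scene','s7')"
```

```text
ring [134. 189.] 114 [659.3 348.8  81.1] circ [676.  367.4] [88. 89. 84.]
ring [282. 187.] 327 [652.9  26.   81.6] circ [657.5  26.9] [132. 127. 111.]
ring [241. 212.] 295 [600.2 114.1  81.8] circ [606.4 118.8] [103.  98.  85.]
ring [322. 209.] 214 [601.7 -62.   80.3] circ [602.2 -62.2] [148. 155. 147.]
ring [239. 258.] 358 [500.  120.3  81.7] circ [502.2 122.2] [132. 128. 112.]
ring [323. 257.] 214 [496.5 -59.6  80.6] circ [497.1 -59.4] [151. 158. 150.]
ring [280. 281.] 219 [447.   33.1  80.2] circ [447.5  32.5] [153. 160. 152.]
heeltop [280. 183.] 159 [655.6  26.7 108.3] circ [656.5  26.6] [64. 62. 57.]
heeltop [239. 208.] 97 [601.9 115.8 107.9] circ [606.3 118.3] [58. 55. 50.]
heeltop [236. 254.] 168 [502.3 121.9 108.6] circ [503.2 122. ] [63. 61. 55.]
knob [279. 229.] 240 [552.1  30.4 118. ] circ [551.9  29.5] [81. 84. 80.]
```

View pics/s7.png

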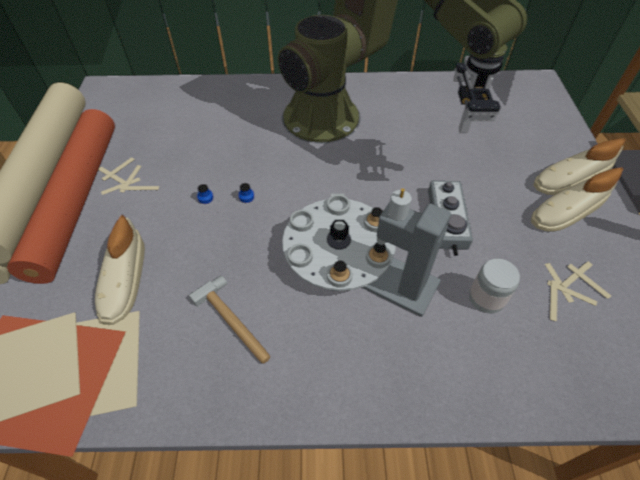

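The scene view shows three heels seated at px (376,218), (379,253) and (340,270), the loading nest (338,204) empty, the bystanders unmoved, and the robot clear. I'm handing in.

```bash
python3 -c "
from cell import manip
print(manip.sign_off())"
```

```text
the job is handed in; nothing more can be done
None
```

All three wooden heels are fully home in the dial without a gap, the loading nest is empty, and I pressed the small, middle and large keys fully in that order; the job is handed in at about 37 s on the robot's clock, verdict not shown.

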